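Start the blower's hold-down screw square

ROBOT

A 6-joint arm with a two-finger parallel gripper is mounted at the origin on the work surface. World frame = base frame: x ahead of the robot, y to its left, z up, the work surface at z = 0. Lengths are in m, angles in degrees, forces in N, time in s.
With the tool pointing down it reaches from about 0.25 to 0.775 m from the base axis. Payload 8.9 kg.
Tool frame: the origin (TCP) lies at the very end of the fingers, on their centre line; the grasp point (between the pads) lies 19 mm behind it (robot.grip_point_offset is the distance from the TCP to the grasp point, in m); z points along the fingers, y is the line along which they close (so a half turn about z gives the same grasp; the last joint's range is limited). The gripper opens to 85 mm and grips with 20 to 120 N. Pads are 22 mm wide; open, the fingers measure 114 mm over their backs; the gripper's body (76 mm by 85 mm) begins 54 mm behind the grasp point. The pads swing forward as they close: fully open they stand 13 mm farther back than shut.
Start: joints at [-71.293, 16.656, -8.789, 64.555, 0, 82.019], TCP at [0.236, -0.469, 0.231] pointing down, gripper open.
Joint ranges: [-144.48, 144.48], [-52.06, 99.96], [-74.48, 78.29], [-112.23, 115.85], [-86.99, 84.42], [-180, 180]. Speed limits (degrees/s): [127.2, 127.2, 159.86, 180, 180, 180].

INTERFACE

Orientations are given as a 3x3 rotation matrix whose columns are the frame's x, y, z axes.
In Python, from bench import robot gives the robot as it stands. Calls block until the motion is done:
- robot.goto(position, orientation): joint-space move of the TCP to a pose.
- robot.move_straight(position, frame=None, rate=0.15): straight line of the TCP; frame=None keeps the orientation; rate is the mean speed in m/s.
- robot.move_j(angles): joint-space move.
- robot.gripper_open() and robot.close(strength=None): open the fingers fully, or close them until they stop; strength is the grip in N (None keeps the last).
- robot.dwell(seconds).
- robot.solve_ik(position, orientation): joint angles nearest the present ones, or None.
- robot.camera(name): name is "scene" or "top" or "wrist"; returns a dict with "image" (480x640x3 uint8, red, green, blue), "z_map" (480x640 float32, m along the optical axis (not along the pixel's ray), 0 where there is no reading), "camera_matrix" (3x3 intrinsics, pixels), "distortion" ([k1, k2, p1, p2, k3] as OpenCV has them; the pictures are not rectified), "world_from_camera" (4x4, takes a point from camera to world coordinates); the wrist camera has in their place "T_tool_cam" (4x4, takes a point from camera to tool coordinates, whose origin is the TCP and whose axes are the flange's). Camera axes: x right, y down, z forward; pixel columns grow to the right and rows downward; lengths in m; the calibration is good to about 2 mm. A picture is of the moment at which its call begins: read the wrist's pose just before it.
A pose or a line that the arm cannot do raises robot.IKError and nothing moves.
- robot.job_done(): hands the job in; it is judged then, once.
Trained networks look in the newest picture that a camera, given by its name, has taken for a name from the list of things; names that differ only in an ending like _2 or _b are one class to them, and where a whole thing is asked for, a point or a joint stands for the part that bears it (a point fixed in the world has none). Each returns a list of dicts, best first, with "confidence" (0 to 1); they miss things now and then, are a little off and sometimes report something else, mostly with a low value. They report only what shows in the picture. A call takes as long as a camera call.
- robot.spot_in(query, camera): "location" ([row, column] in pixels, amid what is visible of it).
- robot.trace(query, camera): "pixels" (480x640 bool, what is visible of it) and "location" ([row, column] in pixels, amid what is visible of it).
Readings, each from a call of its own:
- robot.current_clock(): time.
- robot.current_joint_positions(): joint angles.
- robot.current_dq(): joint speeds.
- robot.current_joint_efforts(): joint torques, N m.
- robot.current_tool_pos(): TCP position.
- robot.current_eef_rot(): TCP orientation.
- robot.current_contact_force(): force on the tool from outside, world axes, zero at the start.
- robot.current_torque(): the same for the moment, N m.
- robot.current_grip_width(): finger opening in m.
- robot.current_grip_force(): force on a finger pad.
Only numpy, scipy, OpenCV 4.12 (cv2) and the standard library are available. Lean on these libraries where they do the work, as an engineer would, in place of code of your own. Each camera call takes 0.05 s, during which the arm holds its last target. There are 200 camera calls.

TASK

One of the two hold-down screws of the grill's blower has only been set in its hole with the fingers and leans. Take the T-handle socket wrench from its tube, fit it fully over that screw's hex head, stand the screw up straight before you turn it, and then drive it about a quarter turn clockwise, keeping it straight and never forcing it. Put the wrench back upright in its tube and leave everything else on the bench where it is.

Things in the scene. Friction and masses are not known exactly. Their poses are not given: they have to be found in the camera images.
- screw: Axis frame of the loose M12 coach screw (steel, hex head 19 mm across flats, 8 mm tall). Origin: on its axis at bench-top level, the mouth of its upright pilot hole; it leans about this point. z runs up the screw. The frame leans with the screw but does not spin with it, so where the hex's corners are must be felt or seen. Starts leaning 5 to 9 degrees, any direction.
- screw_head (a point): Centre of the top face of the loose screw's head, 46 mm along its axis above the bench top; axes as screw. The head's top edge has a 1 mm chamfer. The screw stays where it is pushed (about 2 N sideways at the head tips it) and can lean 11 degrees at most.
- screw_turn (a joint): How far the loose screw has been turned clockwise (seen from above) since it was set, rad; 0 at the start. It turns stiffly (0.12 N m) and sinks 5 mm per full turn. A push of 5 N is enough to seat the wrench and to feel whether it has dropped on; a crooked or mismatched socket that is pressed harder jams and spoils the screw.
- wrench_grip (a point): Centre of the T-handle socket wrench's handle: a black bar 104 mm long (x), 26 mm thick (y), 28 mm tall, 143 mm above the tool's lower end. Loose, about 0.34 kg, 157 mm tall, standing in its tube socket down; z points up its 12 mm shaft. The steel socket is 30 mm across and 34 mm long.
- wrench_mouth (a point): Centre of the open lower end of the wrench's socket. The hex pocket is 20.4 mm across flats and 14 mm deep, two of its corners lying along the handle's length (x). It slips over the head only when the hexes match within about 9 degrees (they match again every 60 degrees); otherwise the mouth rests on top of the head.
- wrench_seat (a point): Centre of the pocket's ceiling, 14 mm above the mouth on the wrench's axis; it touches screw_head when the wrench is fully on.
- tube_floor (a point): Centre of the inner floor of the wrench's tube, 8 mm above the bench: a fixed upright length of steel pipe, 41 mm inside, 48 mm outside, its rim 52 mm above the bench, on a flange 84 mm square.
- home_screw: The neighbour screw, already driven home, 84 mm from the loose one on the same foot plate; its head stands only 17 mm above the bench. Origin on the plate (6 mm thick) under its washer. Leave it.
- blower: The grill's blower, fixed: grey scroll housing 165 mm tall with a motor on its side, on a foot plate 250 x 130 x 6 mm. Origin: underside of the plate, midway between the two screw holes (each 42 mm to one side, along y); the housing begins 65 mm behind the holes, in +x.
- spare_screw: A spare coach screw standing on its head on the bench, 72 mm tall. Bystander.
- spare_washer: A loose steel washer, 32 mm across, flat on the bench. Bystander.
- tongs: Steel tongs, 250 mm long, lying on the bench. Bystander.
- corn_cob: A roasted corn cob, 200 mm long, 47 mm thick, lying on the bench. Bystander.
- sauce_bottle: A brown glass bottle, 190 mm tall. Bystander.

How it is judged:
By the outcome, as a careful person would: the job done as asked, in the order asked, and still so for the second after the job is handed in, with the robot touching nothing.
It also fails if it takes over 72 s, if anything falls off the work surface, if the arm or the gripper's body presses on something with over 40 N, if the wrist force passes 120 N, or if a joint passes its speed limit or range.

## Working session

There is one attempt and no reset: what is moved stays moved. The work goes in short steps, each a Python script; the robot and the scene stay as the last script left them, time stands still between calls to the robot, and variables do not carry over. Pictures are saved under pics/ and viewed, at most 10 in all, crops included, and the job is handed in when it is done.

```bash
ls; mkdir -p pics; cat > h.py <<'E'
import numpy as np, cv2
from bench import robot
def shot(cam):
    if cam=="wrist":
        p=np.array(robot.current_tool_pos());R=np.array(robot.current_eef_rot())
    c=robot.camera(cam)
    if cam=="wrist":
        T=np.eye(4);T[:3,:3]=R;T[:3,3]=p
        c["W"]=T@np.array(c["T_tool_cam"])
    else: c["W"]=np.array(c["world_from_camera"])
    return c
def save(c,n): cv2.imwrite("pics/"+n,c["image"][:,:,::-1])
def rays(c,px):  # px Nx2 (col,row) -> origin, dirs with unit z in cam
    u=cv2.undistortPoints(np.array(px,float).reshape(-1,1,2),np.array(c["camera_matrix"]),np.array(c["distortion"])).reshape(-1,2)
    d=np.c_[u,np.ones(len(u))]
    return c["W"][:3,3],d@c["W"][:3,:3].T
def pts(c,rc):  # rows/cols with depth
    rc=np.array(rc,int).reshape(-1,2); z=c["z_map"][rc[:,0],rc[:,1]]
    o,d=rays(c,rc[:,::-1]); return (o+d*z[:,None])[z>0]
def atz(c,rc,z):
    o,d=rays(c,np.array(rc,float).reshape(-1,2)[:,::-1]); return o+d*((z-o[2])/d[:,2])[:,None]
def mask(q,cam):
    return robot.trace(q,cam)
E
python3 - <<'E'
from h import *
for cam in("scene","top"):
    c=shot(cam);save(c,cam+".png")
    print(cam,c["W"][:3,3].round(3))
    for q in("screw_head","wrench_grip","home_screw","blower","tube_floor","spare_screw","sauce_bottle","tongs","corn_cob","spare_washer"):
        for t in mask(q,cam)[:2]:
            P=pts(c,np.argwhere(t["pixels"]))
            if len(P):print(q,round(t["confidence"],2),np.round(t["location"]),len(P),"med",np.median(P,0).round(3),"lo",np.percentile(P,2,axis=0).round(3),"hi",np.percentile(P,98,axis=0).round(3))
E
```

```text
pics
scene [ 1.158 -0.032  1.033]
screw_head 0.63 [306. 245.] 131 med [ 0.559 -0.147  0.042] lo [ 0.546 -0.157  0.009] hi [ 0.565 -0.138  0.05 ]
wrench_grip 0.74 [230. 417.] 1051 med [0.475 0.219 0.16 ] lo [0.436 0.183 0.043] hi [0.511 0.257 0.168]
home_screw 0.67 [317. 286.] 126 med [ 0.579 -0.067  0.016] lo [ 0.565 -0.079  0.007] hi [ 0.588 -0.055  0.022]
blower 0.69 [372. 252.] 8656 med [ 0.738 -0.121  0.096] lo [ 0.545 -0.197  0.004] hi [ 0.817 -0.047  0.156]
tube_floor 0.7 [270. 409.] 1130 med [0.487 0.213 0.009] lo [0.44  0.177 0.002] hi [0.516 0.267 0.054]
spare_screw 0.58 [287. 256.] 164 med [ 0.506 -0.121  0.021] lo [ 0.494 -0.132  0.003] hi [ 0.513 -0.111  0.07 ]
sauce_bottle 0.95 [309.  97.] 2161 med [ 0.583 -0.412  0.113] lo [ 0.553 -0.445  0.008] hi [ 0.599 -0.392  0.192]
tongs 0.96 [282. 499.] 967 med [0.53  0.393 0.013] lo [ 0.409  0.378 -0.001] hi [0.647 0.424 0.021]
corn_cob 0.67 [271. 140.] 1554 med [ 0.451 -0.368  0.04 ] lo [ 0.364 -0.409  0.014] hi [ 0.526 -0.331  0.051]
spare_washer 0.36 [305. 243.] 146 med [ 0.559 -0.147  0.042] lo [ 0.546 -0.158  0.008] hi [ 0.
[... 427 characters left out ...]
[ 0.533 -0.193 -0.001] hi [ 0.805 -0.044  0.155]
tube_floor 0.97 [272. 240.] 568 med [0.456 0.219 0.007] lo [ 0.421  0.183 -0.   ] hi [0.507 0.27  0.053]
sauce_bottle 0.96 [229. 473.] 823 med [ 0.552 -0.408  0.121] lo [ 0.532 -0.443 -0.001] hi [ 0.591 -0.388  0.192]
sauce_bottle 0.22 [229. 342.] 71 med [ 0.57  -0.063  0.015] lo [ 0.56  -0.074  0.005] hi [ 0.583 -0.052  0.022]
tongs 0.94 [239. 177.] 342 med [0.534 0.392 0.014] lo [ 0.403  0.383 -0.003] hi [0.639 0.43  0.023]
corn_cob 0.65 [283. 452.] 1064 med [ 0.432 -0.369  0.039] lo [ 0.354 -0.412  0.002] hi [ 0.519 -0.332  0.05 ]
spare_washer 0.57 [252. 338.] 52 med [ 0.517 -0.05   0.003] lo [ 0.502 -0.064 -0.005] hi [ 0.525 -0.042  0.012]
```

View pics/scene.png

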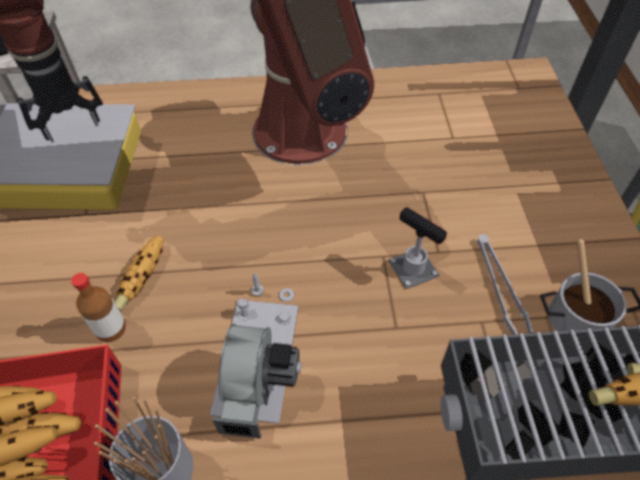

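```bash
python3 - <<'E'
from h import *
R=np.array(robot.current_eef_rot());print(R.round(3));c=shot("wrist");print(np.array(c["T_tool_cam"]).round(3),c["camera_matrix"])
# tool-down with camera; go over screw
for yaw in range(0,360,30):
    a=np.radians(yaw);Rd=np.array([[np.cos(a),np.sin(a),0],[np.sin(a),-np.cos(a),0],[0,0,-1]])
    for p in([.553,-.145,.19],[.468,.22,.13]):
        j=robot.solve_ik(p,Rd);print(yaw,p,None if j is None else np.round(j))
E
```

```text
[[ 0.893  0.449 -0.   ]
 [ 0.449 -0.893  0.   ]
 [ 0.    -0.    -1.   ]]
[[ 0.001 -0.953 -0.302  0.077]
 [ 1.     0.001  0.001  0.001]
 [-0.    -0.302  0.953 -0.143]
 [ 0.     0.     0.     1.   ]] [[394.58192796   0.         313.00639989]
 [  0.         394.58192796 236.0323377 ]
 [  0.           0.           1.        ]]
0 [0.553, -0.145, 0.19] [-22.  23.  -6.  61.   0. 158.]
0 [0.468, 0.22, 0.13] [  17.   20.  -20.   50.    0. -163.]
30 [0.553, -0.145, 0.19] [-22.  23.  -6.  61.   0. 128.]
30 [0.468, 0.22, 0.13] [ 17.  20. -20.  50.   0. 167.]
60 [0.553, -0.145, 0.19] [-22.  23.  -6.  61.   0.  98.]
60 [0.468, 0.22, 0.13] [ 17.  20. -20.  50.   0. 137.]
90 [0.553, -0.145, 0.19] [-22.  23.  -6.  61.   0.  68.]
90 [0.468, 0.22, 0.13] [ 17.  20. -20.  50.   0. 107.]
120 [0.553, -0.145, 0.19] [-22.  23.  -6.  61.   0.  38.]
120 [0.468, 0.22, 0.13] [ 17.  20. -20.  50.   0.  77.]
150 [0.553, -0.145, 0.19] [-22.  23.  -6.  61.   0.   8.]
150 [0.468, 0.22, 0.13] [ 17.  20. -20.  50.   0.  47.]
180 [0.553, -0.145, 0.19] [-22.  23.  -6.  61.   0. -22.]
180 [0.468, 0.22, 0.13] [ 17.  20. -20.  50.   0.  17.]
210 [0.553, -0.145, 0.19] [-22.  23.  -6.  61.   0. -52.]
210 [0.468, 0.22, 0.13] [ 17.  20. -20.  50.   0. -13.]
240 [0.553, -0.145, 0.19] [-22.  23.  -6.  61.   0. -82.]
240 [0.468, 0.22, 0.13] [ 17.  20. -20.  50.   0. -43.]
270 [0.553, -0.145, 0.19] [ -22.   23.   -6.   61.    0. -112.]
270 [0.468, 0.22, 0.13] [ 17.  20. -20.  50.   0. -73.]
300 [0.553, -0.145, 0.19] [ -22.   23.   -6.   61.    0. -142.]
300 [0.468, 0.22, 0.13] [  17.   20.  -20.   50.    0. -103.]
330 [0.553, -0.145, 0.19] [ -22.   23.   -6.   61.    0. -172.]
330 [0.468, 0.22, 0.13] [  17.   20.  -20.   50.    0. -133.]
```

```bash
cat >> h.py <<'E'
def Rdown(yaw):
    a=np.radians(yaw);return np.array([[np.cos(a),np.sin(a),0],[np.sin(a),-np.cos(a),0],[0,0,-1.]])
E
python3 - <<'E'
from h import *
tiles=[]
for k,(yaw,p) in enumerate([(180,[.553,-.145,.20]),(240,[.553,-.145,.20])]):
    robot.goto(p,Rdown(yaw)); robot.dwell(.3)
    c=shot("wrist");np.savez(f"s{k}.npz",**{a:c[a] for a in("image","z_map","camera_matrix","distortion","W")})
    for t in mask("screw_head","wrist")[:3]:
        P=pts(c,np.argwhere(t["pixels"]));top=P[P[:,2]>.038]
        print(yaw,round(t["confidence"],2),np.round(t["location"]),len(P),np.median(P,0).round(4),top.mean(0).round(4) if len(top) else 0, P.min(0).round(3),P.max(0).round(3))
    r,cc=np.round(cv2.projectPoints(np.array([(np.linalg.inv(c["W"])@[.553,-.145,.045,1])[:3]]),np.zeros(3),np.zeros(3),np.array(c["camera_matrix"]),np.array(c["distortion"]))[0].ravel()[::-1]).astype(int);print(r,cc)
    tiles.append(cv2.resize(c["image"][max(0,r-75):r+75,max(0,cc-65):cc+65],None,fx=3,fy=3))
h=min(t.shape[0] for t in tiles)
cv2.imwrite("pics/s.png",np.hstack([t[:h] for t in tiles])[:,:,::-1]);print(robot.current_clock())
E
```

```text
180 0.98 [212. 309.] 787 [ 0.5519 -0.1477  0.045 ] [ 0.5531 -0.148   0.0446] [ 0.541 -0.161  0.005] [ 0.575 -0.134  0.048]
180 0.29 [230. 405.] 717 [ 0.5726 -0.0685  0.0169] 0 [ 0.561 -0.08   0.005] [ 0.589 -0.053  0.02 ]
215 314
240 0.74 [210. 311.] 725 [ 0.5523 -0.1494  0.0452] [ 0.553  -0.1488  0.0445] [ 0.541 -0.16   0.035] [ 0.565 -0.136  0.049]
216 314
4.6
```

View pics/s.png

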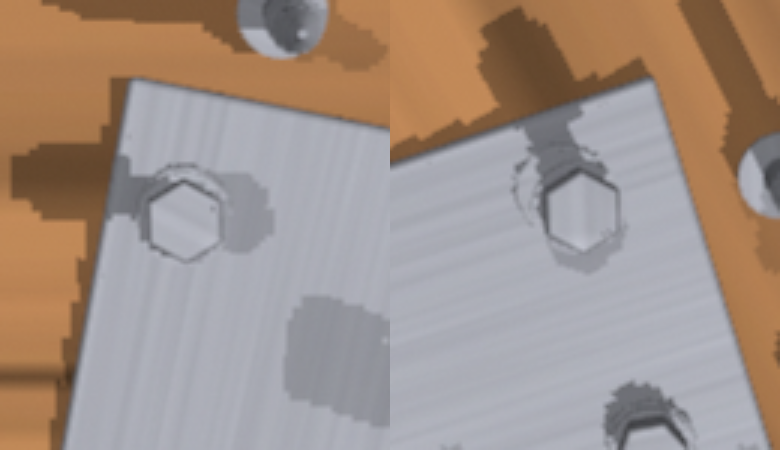

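```bash
python3 - <<'E'
from h import *
C=[np.load(f"s{k}.npz") for k in(0,1)]
cor=[np.array([(148,196),(185,179),(221,197),(221,241),(185,262),(149,242)],float)/3+[249,140],
     np.array([(192,170),(230,192),(229,232),(193,252),(156,232),(157,192)],float)/3+[249,141]]
for c,k in zip(C,cor):
    V=atz(c,k[:,::-1],.0452);ctr=V.mean(0)
    d=V-ctr;ang=np.degrees(np.arctan2(d[:,1],d[:,0]));
    print("ctr",ctr.round(4),"r",np.hypot(d[:,0],d[:,1]).round(4),"ang mod60",(ang%60).round(1))
    m=np.zeros((480,640),np.uint8);cv2.fillPoly(m,[np.round((k-k.mean(0))*.8+k.mean(0)).astype(np.int32)],1)
    P=pts(c,np.argwhere(m));P=P[P[:,2]>.035]
    a,res=np.linalg.lstsq(np.c_[P[:,:2]-P[:,:2].mean(0),np.ones(len(P))],P[:,2],rcond=None)[:2]
    n=np.array([-a[0],-a[1],1]);n/=np.linalg.norm(n)
    print("z",a[2].round(4),"std",np.sqrt(res/len(P)).round(5),"normal",n.round(3),"lean",np.degrees(np.arccos(n[2])).round(2),"dir",np.degrees(np.arctan2(n[1],n[0])).round(0),"mouth",(ctr-.046*n).round(4))
    # plate check
    q=c["z_map"];G=pts(c,np.argwhere(q>0)[::7]);s=(np.abs(G[:,0]-.60)<.02)&(np.abs(G[:,1]+.12)<.03)&(G[:,2]<.03);print("plate z",np.median(G[s,2]).round(4))
    s=(G[:,0]<.48)&(G[:,2]<.02);print("bench",np.median(G[s,2]).round(4))
E
```

```text
ctr [ 0.5516 -0.148   0.0452] r [0.0114 0.0108 0.0111 0.011  0.0114 0.0111] ang mod60 [56.4 59.6  2.9 58.7  0.1  2.6]
z 0.0458 std [0.00077] normal [-0.14  -0.013  0.99 ] lean 8.06 dir -175.0 mouth [ 5.581e-01 -1.474e-01 -3.000e-04]
plate z 0.0063
bench 0.0002
ctr [ 0.5516 -0.1479  0.0452] r [0.011  0.0109 0.0108 0.0108 0.011  0.0106] ang mod60 [ 1.1 58.8  0.2  0.3 59.4  0.3]
z 0.0458 std [0.00076] normal [-0.129  0.005  0.992] lean 7.41 dir 178.0 mouth [ 5.575e-01 -1.482e-01 -4.000e-04]
plate z 0.0063
bench 0.0002
```

```bash
python3 - <<'E'
from h import *
R=Rdown(225);robot.goto([.468,.22,.30],R); robot.dwell(.3)
c=shot("wrist");save(c,"w.png")
for t in mask("wrench_grip","wrist")[:2]:
    P=pts(c,np.argwhere(t["pixels"]));print(t["confidence"],t["location"],len(P))
    T=P[(P[:,2]>.155)];print("top z",np.percentile(T[:,2],[5,50,95]).round(4))
    (cx,cy),wh,an=cv2.minAreaRect((T[:,:2]*1000).astype(np.float32));print(cx,cy,wh,an)
    B=P[P[:,2]>.14];q=B[:,:2]-B[:,:2].mean(0);w,v=np.linalg.eigh(q.T@q);print("yaw",np.degrees(np.arctan2(v[1,1],v[0,1])))
    T=P[P[:,2]>.160];q=T-T.mean(0);along=q[:,:2]@v[:,1];print("slope along",np.polyfit(along,q[:,2],1)[0])
for t in mask("tube_floor","wrist")[:2]:
    P=pts(c,np.argwhere(t["pixels"]));print(t["confidence"],t["location"])
    F=P[P[:,2]<.016];print("flange",cv2.minAreaRect((F[:,:2]*1000).astype(np.float32)),np.median(F[:,2]))
    F=P[(P[:,2]>.046)&(P[:,2]<.058)];print("rim",len(F),cv2.minEnclosingCircle((F[:,:2]*1000).astype(np.float32)))
E
```

```text
0.58 [215.2, 315.3] 4545
top z [0.1597 0.1646 0.1662]
467.8937683105469 221.12770080566406 (101.70965576171875, 26.53873634338379) 44.38645553588867
yaw -135.84559895913813
slope along -0.004496932214575219
0.84 [181.7, 294.2]
flange ((469.6056823730469, 223.08270263671875), (85.7423324584961, 84.209228515625), 18.764829635620117) 0.006391709127884004
rim 178 ((468.7494812011719, 222.41091918945312), 23.610979080200195)
```

View pics/w.png

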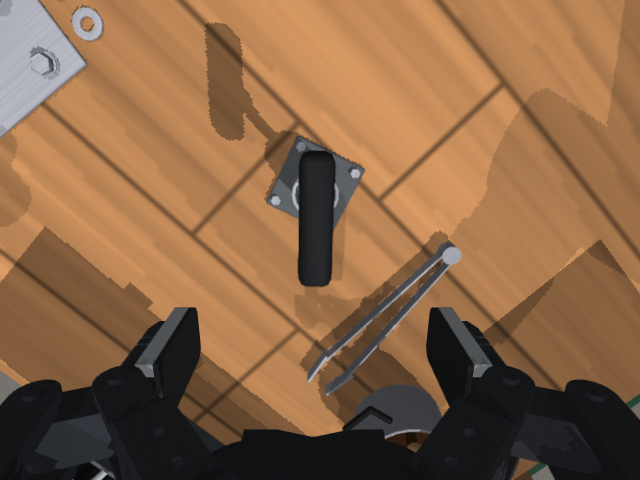

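```bash
python3 - <<'E'
from h import *
R=Rdown(224.3);f=lambda:(np.round(robot.current_contact_force(),2),np.round(robot.current_torque(),3))
robot.goto([.468,.2213,.20],R);robot.move_straight([.468,.2213,.132]);print(f())
robot.close(80);print(robot.current_grip_width(),robot.current_grip_force(),f())
robot.move_straight([.468,.2213,.24],rate=.1);robot.dwell(.4);print(f(),robot.current_grip_width(),robot.current_tool_pos(),robot.current_clock())
c=shot("scene");save(c,"lift.png")
a=c["W"];o=np.array([.468,.2213,.26-.143-0])
for pt in([.468,.2213,.259],[.468,.2213,.116]):
    print(cv2.projectPoints(np.array([(np.linalg.inv(a)@[*pt,1])[:3]]),np.zeros(3),np.zeros(3),np.array(c["camera_matrix"]),np.array(c["distortion"]))[0].ravel())
cv2.imwrite("pics/liftc.png",cv2.resize(c["image"][130:290,330:490],None,fx=3.5,fy=3.5)[:,:,::-1])
E
```

```text
(array([ 0.54, -1.03, -0.29]), array([ 0.028,  0.004, -0.032]))
0.025063088199033152 78.83814096450806 (array([-1.16,  0.93,  6.2 ]), array([0.03 , 0.354, 0.004]))
(array([ 0.55, -0.26, -3.43]), array([ 0.006, -0.019,  0.035])) 0.025026180520059012 [0.4679257  0.22128051 0.23986076] 9.7917
[430.00311292 187.69954231]
[419.59310734 235.32766508]
```

View pics/liftc.png

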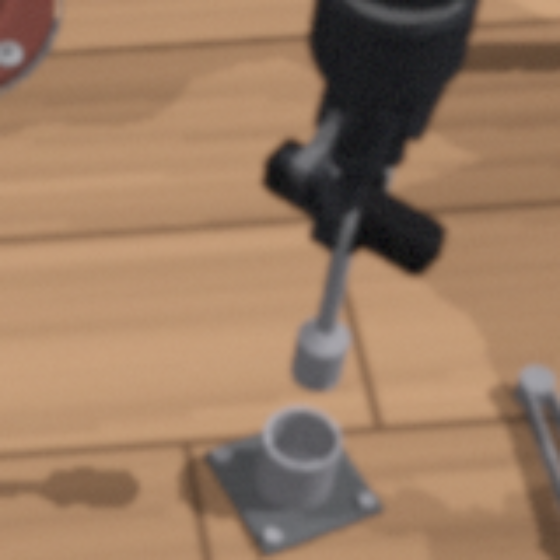

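```bash
cat >> h.py <<'E'
from scipy.spatial.transform import Rotation as Ro
L=.124
def tilt(n,yaw):
    n=np.array(n,float)/np.linalg.norm(n);ax=np.cross([0,0,1],n);s=np.linalg.norm(ax)
    T=np.eye(3) if s<1e-6 else Ro.from_rotvec(ax/s*np.arcsin(s)).as_matrix()
    return T@Rdown(yaw)
def pose(m,n,yaw): # mouth point
    n=np.array(n,float)/np.linalg.norm(n);return np.array(m)+n*L,tilt(n,yaw)
H=np.array([.5516,-.148,.0456]);N=np.array([-.135,-.004,.991]);N/=np.linalg.norm(N);M=H-.046*N
F=lambda:np.array(robot.current_contact_force());Tq=lambda:np.array(robot.current_torque())
E
python3 - <<'E'
from h import *
p,R=pose(H+.05*N,N,240);print(robot.solve_ik(p,R),robot.solve_ik(*pose(M+[0,0,.03],[0,0,1],140)))
robot.move_straight([.468,.2213,.27],rate=.2)
robot.goto(p+[0,0,.06],R);p,R=pose(H+.012*N,N,240);robot.move_straight(p,R,rate=.1);robot.dwell(.4)
print(robot.current_clock(),F().round(2),Tq().round(3),(np.array(robot.current_tool_pos())-p).round(4))
c=shot("scene");cv2.imwrite("pics/hov.png",cv2.resize(c["image"][230:350,190:310],None,fx=4.5,fy=4.5)[:,:,::-1])
c=shot("wrist");save(c,"hovw.png")
E
```

```text
[-25.47133579  13.79460492 -15.33974878  53.95233239   3.53506047
 -85.25773879] [-22.09944984  25.23754675  -8.05796702  56.70448624   0.
  17.90055016]
13.0667 [ 0.09  0.2  -2.14] [ 0.034  0.21  -0.008] [ 0.     -0.0001  0.0002]
```

View pics/hov.png

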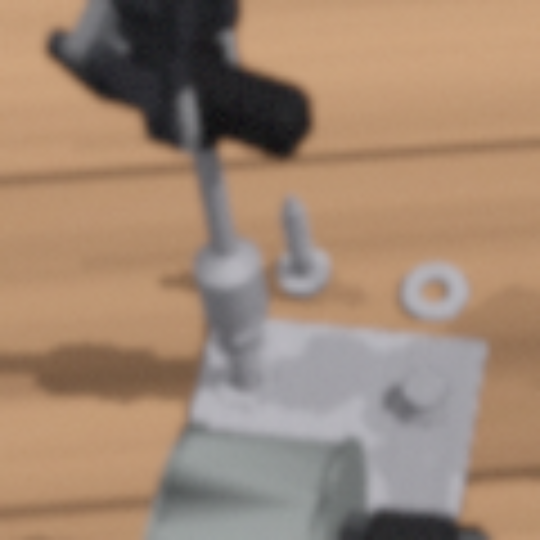

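View pics/hovw.png

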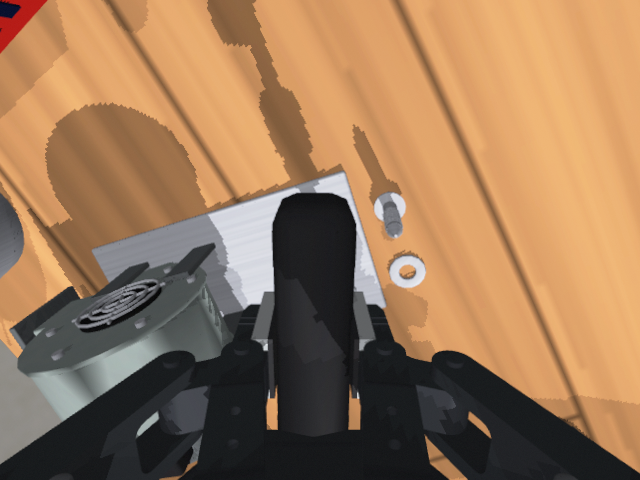

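```bash
cat >> h.py <<'E'
def rd(n=5,dt=.02):
    f=[];t=[]
    for _ in range(n): robot.dwell(dt);f.append(F());t.append(Tq())
    return np.mean(f,0),np.mean(t,0)
E
python3 - <<'E'
from h import *
b,bt=rd(10);print("base",b.round(2),bt.round(3))
h=.012
while h>-.0175:
    h-=.002 if h>.004 else .001
    p,R=pose(H+h*N,N,240);robot.move_straight(p,R,rate=.03)
    f,t=rd(3);d=f-b;print(round(h,4),"ax",round(d@N,2),"lat",d.round(2)[:2],"t",(t-bt).round(3))
    if d@N>3.5 or np.hypot(*d[:2])>4: break
print(robot.current_clock())
E
```

```text
base [-0.13  0.26 -2.97] [-0.007  0.229  0.008]
0.01 ax 0.6 lat [ 0.22 -0.23] t [-0.03  -0.021 -0.006]
0.008 ax 0.5 lat [ 0.61 -0.76] t [ 0.014 -0.033 -0.02 ]
0.006 ax 0.43 lat [0.01 0.53] t [ 0.011  0.018 -0.047]
0.004 ax 0.33 lat [0.33 0.11] t [-0.021 -0.    -0.013]
0.003 ax 0.29 lat [ 0.02 -0.33] t [-0.005 -0.003  0.01 ]
0.002 ax 0.16 lat [ 0.05 -0.17] t [0.009 0.002 0.009]
0.001 ax 0.27 lat [ 0.2  -0.48] t [-0.033  0.018  0.008]
0.0 ax 0.43 lat [ 0.06 -0.14] t [-0.036 -0.042 -0.016]
-0.001 ax -0.16 lat [ 0.1  -0.36] t [-0.01   0.037 -0.024]
-0.002 ax 0.29 lat [ 0.14 -0.36] t [-0.039 -0.013 -0.024]
-0.003 ax 0.23 lat [ 0.37 -0.3 ] t [-0.034  0.009 -0.038]
-0.004 ax -0.43 lat [ 0.36 -0.79] t [-0.023 -0.032 -0.026]
-0.005 ax 0.04 lat [ 0.23 -0.86] t [-0.078 -0.044  0.002]
-0.006 ax -0.06 lat [ 0.32 -0.57] t [-0.108  0.008  0.012]
-0.007 ax -0.41 lat [-0.34 -0.42] t [-0.103 -0.002 -0.032]
-0.008 ax -0.18 lat [ 0.37 -1.13] t [-0.109 -0.032 -0.009]
-0.009 ax 0.04 lat [ 0.39 -0.5 ] t [-0.123 -0.015 -0.013]
-0.01 ax -0.21 lat [ 0.34 -0.99] t [-0.133 -0.032  0.005]
-0.011 ax -0.34 lat [ 0.46 -1.12] t [-0.128 -0.006 -0.009]
-0.012 ax -0.35 lat [ 0.62 -0.72] t [-0.107 -0.035 -0.005]
-0.013 ax 0.26 lat [ 0.28 -0.95] t [-0.12  -0.03  -0.003]
-0.014 ax 4.52 lat [-0.41 -0.24] t [-0.082  0.122 -0.012]
19.9333
```

```bash
python3 - <<'E'
from h import *
for k in(0,1):
    c=np.load(f"s{k}.npz");G=np.argwhere(c["z_map"]>0);P=pts(c,G)
    s=(np.hypot(P[:,0]-.572,P[:,1]+.067)<.02)&(P[:,2]>.0135)&(P[:,2]<.022)
    Q=P[s];(x,y),r=cv2.minEnclosingCircle((Q[:,:2]*1000).astype(np.float32))
    print(len(Q),Q.mean(0).round(4),Q[:,2].std().round(4),"mec",x,y,r,"dist",np.linalg.norm(Q[:,:2].mean(0)-M[:2]).round(4),np.hypot(x/1000-M[0],y/1000-M[1]))
    # hole check: predicted ring radii at plate for M drawn
    im=c["image"].copy()
    for (cx,cy,z,col) in((M[0],M[1],.0063,(255,0,0)),):
        for rr in(.006,.0115):
            a=np.linspace(0,2*np.pi,60);X=np.c_[cx+rr*np.cos(a),cy+rr*np.sin(a),np.full(60,z),np.ones(60)]@np.linalg.inv(c["W"]).T
            q=cv2.projectPoints(X[:,:3].copy(),np.zeros(3),np.zeros(3),c["camera_matrix"],c["distortion"])[0].reshape(-1,2)
            big=im if im.shape[0]>480 else cv2.resize(im,None,fx=6,fy=6);im=big
            cv2.polylines(im,[np.round(q*6+3).astype(np.int32)],True,col,1)
    cv2.imwrite(f"pics/r{k}.png",im[170*6:250*6,282*6:345*6][:,:,::-1])
a=[cv2.imread(f"pics/r{k}.png") for k in(0,1)];cv2.imwrite("pics/r.png",np.hstack(a))
E
```

```text
429 [ 0.5745 -0.0673  0.0176] 0.001 mec 575.0662841796875 -66.70731353759766 10.904250144958496 dist 0.0822 0.08292428876025211
363 [ 0.5748 -0.0676  0.0173] 0.001 mec 574.791259765625 -67.16792297363281 10.735868453979492 dist 0.082 0.08241671091004904
```

View pics/r.png

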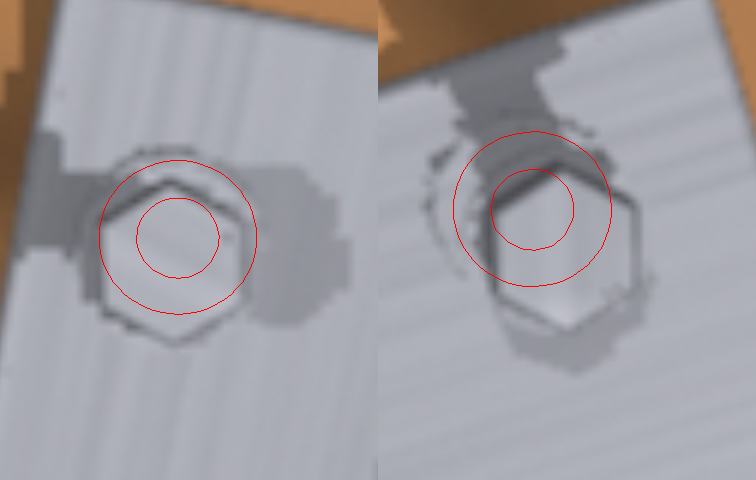

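```bash
python3 - <<'E'
from h import *
tiles=[]
for k in(0,1):
    c=np.load(f"s{k}.npz");G=np.argwhere(c["z_map"]>0);P=pts(c,G)
    s=(P[:,0]>.56)&(P[:,0]<.61)&(P[:,1]>-.19)&(P[:,1]<-.085)&(P[:,2]<.02)&(np.hypot(P[:,0]-M[0],P[:,1]-M[1])>.03)
    Q=P[s];a=np.linalg.lstsq(np.c_[Q[:,:2]-M[:2],np.ones(len(Q))],Q[:,2],rcond=None)[0];print("plate slope",a.round(4))
    rr=np.hypot(P[:,0]-M[0],P[:,1]-M[1])
    for z in(.0075,):
        n=400;xs=M[0]+(np.arange(n)-n/2)*-.0001;ys=M[1]+(np.arange(n)-n/2)*.0001  # up=+x, right=+y, .1mm/px
        X,Y=np.meshgrid(xs,ys,indexing="ij");W=np.c_[X.ravel(),Y.ravel(),np.full(n*n,z),np.ones(n*n)]@np.linalg.inv(c["W"]).T
        q=cv2.projectPoints(W[:,:3].copy(),np.zeros(3),np.zeros(3),c["camera_matrix"],c["distortion"])[0].reshape(n,n,2).astype(np.float32)
        o=cv2.remap(c["image"],q,None,cv2.INTER_CUBIC)
        o=cv2.createCLAHE(4,(4,4)).apply(cv2.cvtColor(o,cv2.COLOR_RGB2GRAY));o=cv2.cvtColor(o,cv2.COLOR_GRAY2BGR)
        cv2.drawMarker(o,(200,200),(0,0,255),cv2.MARKER_CROSS,20);cv2.circle(o,(200,200),135,(0,0,255),1)
        tiles.append(o)
cv2.imwrite("pics/o.png",np.hstack(tiles))
E
```

```text
plate slope [0.0464 0.044  0.0034]
plate slope [0.0496 0.0461 0.0032]
```

View pics/o.png

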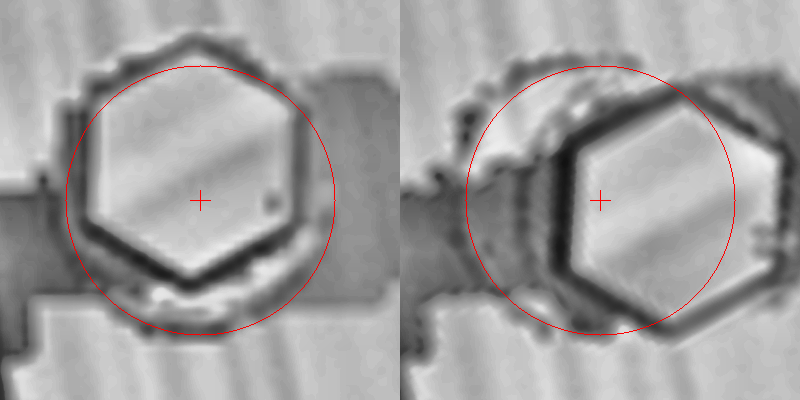

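```bash
python3 - <<'E'
from h import *
M2=np.array([.5578,-.1485,0]);H0=H+.0*N
b=np.array([-.13,.26,-2.97]);bt=np.array([-.007,.229,.008])
z=np.array([0,0,1.])
for s in np.linspace(0,1,11)[1:]:
    n=(1-s)*N+s*z;n/=np.linalg.norm(n)
    base=(1-s)*M+s*M2
    p,R=pose(base+n*(.046-.0136),n,240);robot.move_straight(p,R,rate=.03)
    f,t=rd(2);d=f-b;print(round(s,2),d.round(2),(t-bt).round(3))
    if abs(d).max()>12:print("STOP");break
f,t=rd(8);print((f-b).round(2),t.round(3),robot.current_clock(),robot.current_grip_width())
E
```

```text
0.1 [-1.71 -0.8   4.04] [-0.187  0.213 -0.014]
0.2 [-1.53 -0.93  5.86] [-0.241  0.343 -0.016]
0.3 [-1.93 -0.86  5.14] [-0.259  0.419 -0.039]
0.4 [-1.43 -1.16  5.46] [-0.32   0.428 -0.065]
0.5 [-2.29 -1.63  5.35] [-0.365  0.381 -0.064]
0.6 [-2.4  -1.83  6.16] [-0.479  0.385 -0.04 ]
0.7 [-2.1  -1.65  5.57] [-0.537  0.372 -0.064]
0.8 [-1.79 -1.6   5.73] [-0.56   0.369 -0.051]
0.9 [-1.79 -1.84  6.08] [-0.52   0.354 -0.008]
1.0 [-1.48 -1.87  6.04] [-0.493  0.336 -0.046]
[-1.61 -1.89  5.49] [-0.514  0.491 -0.007] 22.9 0.024743772151711717
```

```bash
python3 - <<'E'
from h import *
b=np.array([-.13,.26,-2.97]);z=np.array([0,0,1.])
M3=np.array([.5583,-.1485,0]);h=.0320+.0005
for _ in range(1):
    p,R=pose(M3+z*h,z,240);robot.move_straight(p,R,rate=.03)
    f,t=rd(6);print("pre",(f-b).round(2),t.round(3));tz0=t[2]
on=None;th=0;turned=0
while turned<90 and th<112:
    th+=4
    if on is not None: turned=th-on
    p,R=pose(M3+z*(h-.005*turned/360),z,240-th);robot.move_straight(p,R,rate=.03)
    f,t=rd(4);d=f-b
    if on is None and t[2]-tz0>.06: on=th-3
    print(th,d.round(2),t.round(3),on)
    if np.hypot(*d[:2])>7 or d[2]>9 or t[2]-tz0>.4: print("STOP");break
print(robot.current_clock(),th,on)
E
```

```text
pre [-2.22 -2.02  4.53] [-0.497  0.702 -0.002]
4 [-2.1  -1.85  4.52] [-0.525  0.811  0.02 ] None
8 [-2.41 -1.77  4.5 ] [-0.517  0.837 -0.005] None
12 [-2.39 -1.72  3.2 ] [-0.532  0.869  0.049] None
16 [-2.69 -1.46  3.04] [-0.543  0.859  0.041] None
20 [-2.43 -1.85  2.37] [-0.55   0.896  0.055] None
24 [-2.42 -1.93  0.82] [-0.566  0.904  0.075] 21
28 [-2.85 -2.08  0.84] [-0.5    0.937  0.043] 21
32 [-2.73 -1.32  0.92] [-0.456  0.99   0.048] 21
36 [-3.24 -1.86  0.41] [-0.452  0.998  0.071] 21
40 [-2.85 -1.52  0.31] [-0.422  1.022  0.064] 21
44 [-2.81 -1.71  0.2 ] [-0.404  1.051  0.069] 21
48 [-2.93 -1.56  0.3 ] [-0.377  1.077  0.052] 21
52 [-3.04 -1.38 -0.17] [-0.349  1.076  0.065] 21
56 [-2.96 -1.54  0.11] [-0.301  1.063  0.043] 21
60 [-2.67 -1.77 -0.08] [-0.3    1.1    0.076] 21
64 [-3.52 -0.95 -0.01] [-0.249  1.083  0.038] 21
68 [-3.38 -0.93 -0.28] [-0.218  1.113  0.08 ] 21
72 [-3.11 -0.88 -0.08] [-0.184  1.135  0.071] 21
76 [-3.41 -0.59  0.08] [-0.134  1.116  0.063] 21
80 [-3.74 -0.44 -0.42] [-0.117  1.12   0.053] 21
84 [-2.9  -0.12 -0.48] [-0.061  1.142  0.054] 21
88 [-3.17 -0.76 -0.11] [-0.033  1.116  0.096] 21
92 [-3.5  -0.58 -0.3 ] [-0.02   1.087  0.06 ] 21
96 [-3.04 -0.44  0.31] [0.04  1.103 0.079] 21
100 [-3.17  0.12 -0.06] [0.086 1.102 0.07 ] 21
104 [-2.86 -0.01 -0.13] [0.151 1.12  0.064] 21
108 [-3.    0.41 -0.23] [0.2   1.047 0.066] 21
112 [-3.25  0.55 -0.43] [0.265 1.04  0.029] 21
32.1167 112 21
```

```bash
python3 - <<'E'
from h import *
b=np.array([-.13,.26,-2.97]);z=np.array([0,0,1.])
h=.0325-.005*91/360
p,R=pose(np.array([.5578,-.1485,h]),z,240-112+9);robot.move_straight(p,R,rate=.03);f,t=rd(5);print("relieved",(f-b).round(2),t.round(3))
for k in range(1,9):
    robot.move_straight(p+[0,0,.002*k],rate=.04);f,t=rd(2);print((f-b).round(2))
robot.move_straight(p+[0,0,.10],rate=.15)
yaw=180;R=Rdown(yaw);off=R[:,1]*.075
q=np.array([.553,-.148,.28])-off+R[:,0]*0
robot.goto(q,R);robot.dwell(.3);f,t=rd(5);print("free",f.round(2),t.round(3))
c=shot("wrist");np.savez("s2.npz",**{a:c[a] for a in("image","z_map","camera_matrix","distortion","W")})
for t in mask("screw_head","wrist")[:3]:
    P=pts(c,np.argwhere(t["pixels"]));print(round(t["confidence"],2),np.round(t["location"]),len(P),np.median(P,0).round(4))
r,cc=np.round(cv2.projectPoints(np.array([(np.linalg.inv(c["W"])@[.557,-.148,.043,1])[:3]]),np.zeros(3),np.zeros(3),np.array(c["camera_matrix"]),np.array(c["distortion"]))[0].ravel()[::-1]).astype(int);print(r,cc)
cv2.imwrite("pics/after.png",cv2.resize(c["image"][max(0,r-40):r+40,cc-50:cc+50],None,fx=7,fy=7,interpolation=cv2.INTER_CUBIC)[:,:,::-1]);print(robot.current_clock())
E
```

```text
relieved [-1.01  0.09 -0.19] [ 0.261  0.466 -0.   ]
[-1.61 -0.09  1.58]
[-0.78 -0.12  0.52]
[-0.38 -0.01  0.86]
[-0.38  0.6   0.12]
[-0.22  0.21  0.68]
[-0.45 -0.13  0.59]
[ 0.22  0.2  -0.13]
[-0.17 -1.12 -0.18]
free [ 0.42  0.6  -2.67] [-0.002  0.016 -0.009]
0.64 [196. 387.] 531 [ 0.5571 -0.1504  0.0441]
198 390
36.8083
```

View pics/after.png

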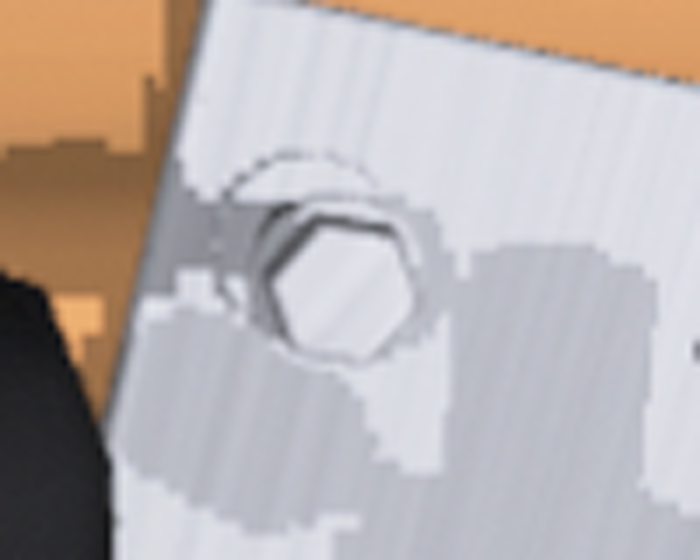

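```bash
python3 - <<'E'
from h import *
c=np.load("s2.npz");k=np.array([(325,222),(391,233),(415,294),(376,358),(305,350),(271,283)],float)/7+[340-.5,158-.5]
V=atz(c,k[:,::-1],.0447);ctr=V.mean(0);d=V-ctr;ang=np.degrees(np.arctan2(d[:,1],d[:,0]))%60
print(ctr.round(4),np.hypot(d[:,0],d[:,1]).round(4),ang.round(1),ang.mean())
m=np.zeros((480,640),np.uint8);cv2.fillPoly(m,[np.round((k-k.mean(0))*.85+k.mean(0)).astype(np.int32)],1)
P=pts(c,np.argwhere(m));P=P[P[:,2]>.035]
a=np.linalg.lstsq(np.c_[P[:,:2]-P[:,:2].mean(0),np.ones(len(P))],P[:,2],rcond=None)[0];print("z",a[2],"slope->normal",-a[:2],"deg",np.degrees(np.hypot(*a[:2])),len(P))
ring=np.array([(222,190),(250,170),(310,152),(375,185),(222,285),(240,308)],float)/7+[339.5,157.5]
W=atz(c,ring[:,::-1],.0063)[:,:2]
s=np.linalg.lstsq(np.c_[2*W,np.ones(len(W))],(W**2).sum(1),rcond=None)[0];print("ring ctr",s[:2].round(4),np.sqrt(s[2]+s[:2]@s[:2]),np.linalg.norm(W-s[:2],axis=1).round(4))
G=pts(c,np.argwhere(c["z_map"]>0)[::3]);q=(G[:,0]>.565)&(G[:,0]<.61)&(G[:,1]>-.15)&(G[:,1]<-.09)&(abs(G[:,2]-.006)<.004)
Q=G[q];print("plate slope",np.linalg.lstsq(np.c_[Q[:,:2]-M[:2],np.ones(len(Q))],Q[:,2],rcond=None)[0].round(4))
h=(np.hypot(G[:,0]-.5748,G[:,1]+.0672)<.016)&(G[:,2]>.0135)&(G[:,2]<.022);print("home",G[h].mean(0).round(4))
E
```

```text
[ 0.5577 -0.149   0.0447] [0.0103 0.0099 0.0095 0.0107 0.0101 0.0108] [20.7 25.3 26.9 25.5 27.6 24.6] 25.086355228375382
z 0.04487921218752709 slope->normal [ 0.00251853 -0.01221285] deg 0.7144684466878273 217
ring ctr [ 0.5581 -0.1493] 0.01372001700061075 [0.0143 0.0133 0.0134 0.0139 0.0135 0.0137]
plate slope [-0.001  -0.0014  0.0064]
home [ 0.5747 -0.0673  0.0174]
```

```bash
python3 - <<'E'
from h import *
R=Rdown(224.3);P=np.array([.4684,.2218,0])
robot.goto(P+[0,0,.27],R);robot.move_straight(P+[0,0,.20],rate=.1);robot.dwell(.3);b,_=rd(8);print("b",b.round(2))
robot.move_straight(P+[0,0,.145],rate=.06);f,_=rd(4);print((f-b).round(2))
z=.145
while z>.129:
    z-=.001;robot.move_straight(P+[0,0,z],rate=.03);f,_=rd(3)
    if (f-b)[2]>2.5 or abs((f-b)[:2]).max()>5: break
print(z,(f-b).round(2))
robot.gripper_open();robot.dwell(.4);robot.move_straight(P+[0,0,.30],rate=.12);robot.dwell(.5)
c=shot("wrist")
for t in mask("wrench_grip","wrist")[:1]:
    Q=pts(c,np.argwhere(t["pixels"]));T=Q[Q[:,2]>.155];print(np.median(T[:,2]),cv2.minAreaRect((T[:,:2]*1000).astype(np.float32)))
s=shot("scene");cv2.imwrite("pics/end.png",s["image"][180:360,190:510].repeat(2,0).repeat(2,1)[:,:,::-1]);print(robot.current_clock())
E
```

```text
b [-0.18  0.07 -2.91]
[ 0.42 -0.34  0.25]
0.13199999999999998 [-1.12 -0.22  8.25]
0.16463799794800796 ((468.44097900390625, 221.82611083984375), (101.46353912353516, 26.02458953857422), 44.2562255859375)
48.0
```

View pics/end.png

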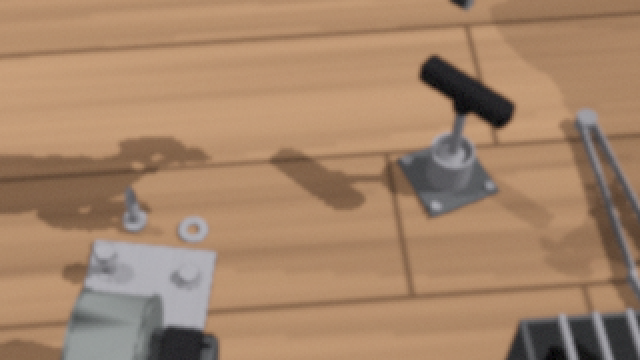

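The wrench stands upright in its tube at about (455,110). The screw is straight at (105,258), and the spare screw and washer have not moved.

```bash
python3 -c "
from bench import robot
print(robot.job_done())"
```

```text
the job is handed in; nothing more can be done
None
```

The job is handed in: the loose screw now stands within about 1° of upright and has been driven about 95° clockwise, and the wrench is back upright in its tube, with nothing else seen to have moved.

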